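# Hang the sampling dipper back in its gap on the mortar-lab rack

### The job

Pick up the steel sampling dipper with the yellow grip and hang it by its hook on the upper bar of the white rack, in the gap between the two dippers with blue grips, cup on the same side of the bar as theirs. Lower it in between them without knocking or shifting them, and leave it hanging upright and still.

Things in the scene. Friction and masses are not known exactly. Their poses are not given: they have to be found in the camera images.
- yellow_dipper_grip (a point): Centre of the yellow grip (22 x 20 x 50 mm high, topmost part) of the dipper to hang, standing on its cup, 179 mm above the cup's bottom; one with a red grip is not wanted. z up, x from cup to hook. Cup 52 mm wide, 50 high, axis at x -14. Under the grip a level strap, underside 29 mm below this point, runs +x to a lip: hook inside from stem x +15.5 to lip x +43.5; lip ends 64 below. About 0.2 kg.
- rack: White rack, fixed. Origin on the bench under the middle of its bars; y along the bars, x away from the robot, z up. Flat upper bar 8 mm thick (x -4 to +4), top 200 mm up; a lower bar, 78 to 92 mm up, keeps dippers upright; posts at y +-210. Dippers hang with cup and stem on the -x side, lip on the +x side, dipper x along rack x, strap resting on the bar: grip centre then 229 mm up.
- left_dipper_grip (a point): Centre of the blue grip of the left (+y) hanging dipper: loose, same shape, size and axes as the yellow one. It hangs 132 to 140 mm along the bar from the right one, leaving 80 to 88 mm between their cups for the 52 mm cup.
- right_dipper_grip (a point): Centre of the blue grip of the right (-y) hanging dipper: loose, same shape, size and axes as the yellow one.
Mind the look-alikes: they are no part of the job. Leave any black or pink look-alike of the part that bears right_dipper_grip alone. Leave any orange look-alike of the part that bears yellow_dipper_grip alone.

How it is judged:
By the outcome, as a careful person would: the job done as asked, in the order asked, and still so for the second after the job is handed in, with the robot touching nothing.
It also fails if it takes over 45 s, if anything falls off the work surface, if the arm or the gripper's body presses on something with over 40 N, if the wrist force passes 120 N, or if a joint passes its speed limit or range.

### The arm

A 6-joint arm with a two-finger parallel gripper is mounted at the origin on the work surface. World frame = base frame: x ahead of the robot, y to its left, z up, the work surface at z = 0. Lengths are in m, angles in rad, forces in N, time in s.
With the tool pointing down it reaches from about 0.225 to 0.875 m from the base axis. Payload 3.4 kg.
Tool frame: the origin (TCP) lies on the centre line of the jaws, within the pads' length; the fingertips stand 19 mm ahead of it and the grasp point (between the pads) is the TCP (bot.nose_length is the distance from the TCP to the fingertips, in m); z points along the fingers, y is the line along which they close (so a half turn about z gives the same grasp; the last joint's range is limited). The gripper opens to 85 mm and grips with 20 to 120 N. Pads are 22 mm wide; open, the fingers measure 114 mm over their backs; the gripper's body (76 mm by 85 mm) begins 54 mm behind the grasp point. The pads swing forward as they close: fully open they stand 13 mm farther back than shut.
Start: joints at [-1.279, 0.276, 1.505, -0, 1.361, -0.121], TCP at [0.231, -0.527, 0.25] pointing down, gripper open.
Joint ranges: [-2.89, 2.89], [-0.75, 2.08], [0.22, 2.7], [-1.18, 4.32], [0.11, 2.71], [-2.7, 2.7]. Speed limits (rad/s): [2.57, 2.57, 3.14, 3.14, 3.14, 3.14].

### API

Orientations are given as a unit quaternion [w, x, y, z].
In Python, from cell import bot gives the robot as it stands. The module is installed in compiled form; this text tells all that it offers.
- The arm moves only by the tool play_rows, never from a script. Its argument "motion" is text: rows parted by semicolons, each of 5 numbers parted by spaces: the gripper command: -1 is shut, 1 is fully open, values between are in proportion, then the shift along the tool's x, y, z in m, then the turn about the tool's z in degrees. A call has 1 to 20 rows; each row is the pose to reach, as a shift and turn from the pose commanded when the call began, along the tool's axes at that moment; what a row does not reach only later rows make up. A row lasts 1/8 s, in which the tool goes at most 62.5 mm and 10.7 degrees, less where a joint would pass 70% of its speed; a pose out of reach is approached as far as the arm can. A call with a gripper value outside its range is refused whole. The fingers move at their own pace and stop on an object; "force" is the grip in N (left out, the last holds). Time passes only in rows, so rows that repeat a pose let the fingers close. It gives the time, the measured TCP pose, the force, the opening and the grip force at its end, in the units of the state.
- bot.state(): the state, without advancing time (a new reading comes with each control period).
- bot.read_camera(name): name is "side" or "top"; returns the picture (400x640x3 uint8, red, green, blue); there is no depth.
- bot.calibration(name): a dict with "fx", "fy", "cx", "cy" (pixels), "dist_coeffs" ([k1, k2, p1, p2, k3] as OpenCV has them; the pictures are not rectified), "R" (3x3) and "t" (3): a world point X has camera coordinates R X + t. Camera axes: x right, y down, z forward; pixel columns grow to the right and rows downward; lengths in m; the calibration is good to about 2 mm. A picture is of the moment at which its call begins. calibration takes no time and is no camera call.
- bot.sign_off(): hands the job in; it is judged then, once.
Trained networks look in the newest picture that a camera, given by its name, has taken for a name from the list of things; names that differ only in an ending like _2 or _b are one class to them, and where a whole thing is asked for, a point or a joint stands for the part that bears it (a point fixed in the world has none). Each returns a list of dicts, best first, with "score" (0 to 1); they miss things now and then, are a little off and sometimes report something else, mostly with a low value. They report only what shows in the picture. A call takes as long as a camera call. They do not tell look-alikes from the thing itself.
- bot.recognise(camera, label): "point" ([column, row] in pixels, amid what is visible of it).
- bot.silhouettes(camera, label): "pixels" (400x640 bool, what is visible of it) and "point" ([column, row] in pixels, amid what is visible of it).
The state is a dict: "clock": time; "qpos": joint angles; "qd": joint speeds; "tau": joint torques, N m; "position": TCP position; "tcp_rot": TCP orientation; "force": force on the tool from outside, world axes, zero at the start; "moment": the same for the moment, N m; "width": finger opening in m; "grasp_force": force on a finger pad.
Only numpy, scipy, OpenCV 4.12 (cv2) and the standard library are available. Lean on these libraries where they do the work, as an engineer would, in place of code of your own. Each camera call takes 0.05 s, during which the arm holds its last target. There are 200 camera calls.

## Working session

There is one attempt and no reset: what is moved stays moved. The work goes in short steps, Python scripts to look and compute and a tool call to move; the robot and the scene stay as the last step left them, time stands still between calls to the robot, and variables do not carry over. Pictures are saved under pics/ and viewed, at most 10 in all, crops included, and the job is handed in when it is done.

Besides the shell and the picture viewer there is one more tool, called after ">>>" in YAML: its name, and indented under it one key for each argument. play_rows: Moves the arm, as the interface text tells. Its arguments: {"type":"object","properties":{"motion":{"type":"string"},"force":{"type":"number"}},"required":["motion"]}

```bash
mkdir -p pics; cat > h.py <<'E'
import numpy as np, cv2
from cell import bot
def cal(c):
    k=bot.calibration(c); K=np.array([[k['fx'],0,k['cx']],[0,k['fy'],k['cy']],[0,0,1.]])
    return K,np.array(k['dist_coeffs'],float),np.array(k['R']),np.array(k['t'])
def ray(c,p):
    K,d,R,t=cal(c); u=cv2.undistortPoints(np.array([[p]],float),K,d)[0,0]
    return -R.T@t, R.T@np.array([u[0],u[1],1])
def onz(c,p,z):
    o,d=ray(c,p); return o+d*(z-o[2])/d[2]
def tri(p1,p2,c1='top',c2='side'):
    o,d=ray(c1,p1);q,e=ray(c2,p2)
    s=np.linalg.lstsq(np.c_[d,-e],q-o,rcond=None)[0]
    a=o+d*s[0];b=q+e*s[1]; return (a+b)/2,np.linalg.norm(a-b)
def proj(c,X):
    K,d,R,t=cal(c); return cv2.projectPoints(np.array(X,float).reshape(-1,3),cv2.Rodrigues(R)[0],t,K,d)[0][:,0]
def snap(c,name):
    im=bot.read_camera(c); cv2.imwrite(f'pics/{name}.png',im[:,:,::-1]); return im
E
python3 - <<'E'
from h import *
for c in('top','side'):
    snap(c,c+'0')
    k=bot.calibration(c);print(c,(-np.array(k['R']).T@np.array(k['t'])).round(3),np.array(k['R'])[2].round(2))
    for l in('yellow_dipper_grip','left_dipper_grip','rack'):
        print(l,[(np.round(r['point']),round(r['score'],2)) for r in bot.recognise(c,l)])
print(bot.state())
E
```

```text
top [ 0.453 -0.095  1.399] [ 0.04  0.01 -1.  ]
yellow_dipper_grip [(array([397., 194.]), 0.83), (array([395., 244.]), 0.57)]
left_dipper_grip [(array([227., 172.]), 0.92)]
rack [(array([249., 165.]), 0.92), (array([286., 180.]), 0.4)]
side [0.09  0.601 0.899] [ 0.38 -0.63 -0.67]
yellow_dipper_grip [(array([363., 183.]), 0.78), (array([408., 198.]), 0.73)]
left_dipper_grip [(array([241., 272.]), 0.8), (array([218., 258.]), 0.16)]
rack [(array([220., 260.]), 0.55)]
{'clock': 0.4, 'qpos': array([-1.27899966e+00,  2.76036186e-01,  1.50506235e+00,  2.79106769e-05,
        1.36069746e+00, -1.21005284e-01]), 'qd': array([ 0.00040257, -0.00309374, -0.00101137,  0.00015093,  0.00099709,
        0.00035356]), 'tau': array([-1.05094005e-03, -4.16174698e+01, -2.45744956e+01, -2.07338547e-05,
        3.44943190e-03,  1.40993129e-05]), 'position': array([ 0.23066907, -0.52666991,  0.25018546]), 'tcp_rot': array([-1.02462934e-04,  9.78775423e-01,  2.04935748e-01,  4.92686001e-06]), 'force': array([-0.03125414, -0.58098356, -0.56938756]), 'moment': array([ 0.00219083, -0.00936896,  0.03941988]), 'grasp_force': 0.0, 'width': 0.08535960820971142}
```

```bash
cd pics; python3 -c "
import cv2
for c in('top','side'):
    pass
"; ls
```

```text
side0.png
top0.png
```

View pics/top0.png

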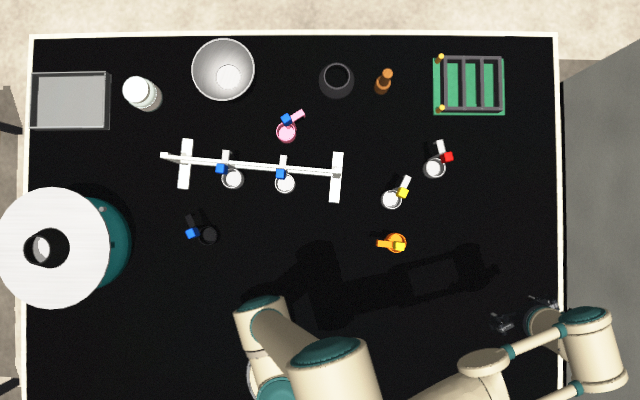

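View pics/side0.png

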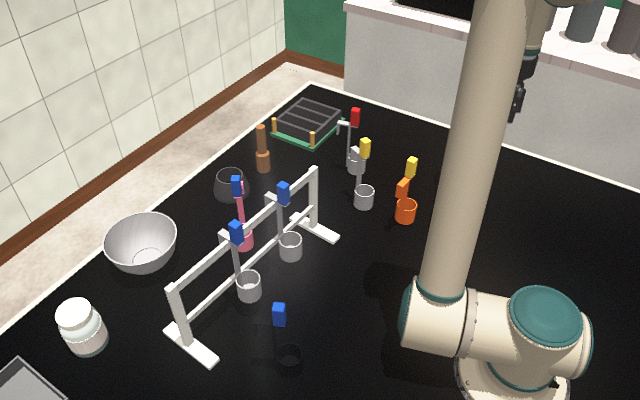

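```bash
python3 - <<'E'
from h import *
B={}
for c in('top','side'):
    im=cv2.imread(f'pics/{c}0.png'); hsv=cv2.cvtColor(im,cv2.COLOR_BGR2HSV)
    print(c,'base',proj(c,[[0,0,0],[.1,0,0],[0,.1,0]]).round().tolist())
    for n,lo,hi in(('y',(24,150,100),(34,255,255)),('b',(100,150,60),(120,255,255))):
        k,l,s,ce=cv2.connectedComponentsWithStats(cv2.inRange(hsv,lo,hi))
        B[c,n]=[ce[i] for i in range(1,k) if s[i,4]>15]
        print(c,n,[(ce[i].round(1).tolist(),int(s[i,4])) for i in range(1,k) if s[i,4]>15])
for n in 'yb':
    for p in B['top',n]:
        for q in B['side',n]:
            X,e=tri(p,q)
            if e<.012: print(n,p.round(),q.round(),X.round(4),round(e,4))
a=cv2.imread('pics/top0.png')[140:260,340:470]; b=cv2.imread('pics/side0.png')[95:235,320:450]
a=cv2.resize(a,(390,360),interpolation=2); b=cv2.resize(b,(390,360),interpolation=2)
cv2.imwrite('pics/crop1.png',np.hstack([a,b]))
E
```

```text
top base [[288.0, 375.0], [288.0, 339.0], [252.0, 375.0]]
top y [([402.5, 192.6], 88), ([399.1, 245.9], 87)]
top b [([285.8, 118.8], 103), ([221.0, 168.7], 115), ([280.0, 173.5], 96), ([191.8, 232.5], 129)]
side base [[511.0, 373.0], [464.0, 350.0], [496.0, 415.0]]
side y []
side b [([235.5, 185.3], 191), ([283.5, 186.1], 102), ([235.4, 231.5], 301), ([278.6, 313.7], 320)]
b [286. 119.] [236. 185.] [ 0.6754 -0.0042  0.1793] 0.0019
b [221. 169.] [236. 185.] [0.5448 0.1241 0.3344] 0.0082
b [221. 169.] [235. 231.] [0.5498 0.1425 0.231 ] 0.0006
b [280. 174.] [284. 186.] [0.5368 0.0031 0.2469] 0.0023
b [192. 233.] [284. 186.] [0.413  0.1616 0.422 ] 0.007
b [192. 233.] [279. 314.] [0.3987 0.2221 0.1806] 0.0018
```

View pics/crop1.png

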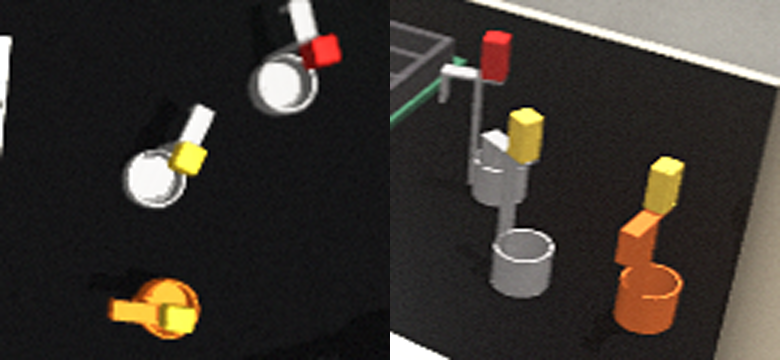

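Candidates are steel/yellow at top (402,193), side (365,148), orange-body/yellow at top (399,246), side (411,167), and steel/red at top (447,157), side (355,117). The crop confirms a steel cup with a yellow grip at top (402,193), so that is my target. Next I'll fit the poses by rendering simple models against masks.

```bash
cat >> h.py <<'E'
from scipy.optimize import minimize
def box(x0,x1,y0,y1,z0,z1): return np.array([[x,y,z] for x in(x0,x1) for y in(y0,y1) for z in(z0,z1)])
th=np.linspace(0,6.28,24)
cyl=np.array([[-.014+.026*np.cos(a),.026*np.sin(a),z] for a in th for z in(-.179,-.129)])
GRIP=[box(-.011,.011,-.01,.01,-.025,.025)]
DIP=GRIP+[cyl,box(-.011,.047,-.008,.008,-.029,-.025),box(.012,.0155,-.008,.008,-.179,-.025),box(.0435,.047,-.008,.008,-.064,-.025)]
RACK=[box(-.004,.004,-.21,.21,.19,.2),box(-.004,.004,-.21,.21,.078,.092)]
S=4
def render(c,parts,x,y,z,yaw):
    R=np.array([[np.cos(yaw),-np.sin(yaw),0],[np.sin(yaw),np.cos(yaw),0],[0,0,1]])
    m=np.zeros((400*S,640*S),np.uint8)
    for p in parts:
        u=proj(c,p@R.T+[x,y,z]); h=cv2.convexHull(((u+.5)*S).astype(np.float32))
        cv2.fillConvexPoly(m,np.round(h).astype(np.int32),1)
    return cv2.resize(m.astype(np.float32),(640,400),interpolation=cv2.INTER_AREA)
def fit(parts,masks,p0,step):
    f=lambda p:sum(np.abs(render(c,parts,*p)-m).sum()/m.sum() for c,m in masks.items())
    p0=np.array(p0); sim=np.vstack([p0]+[p0+np.eye(4)[i]*step[i] for i in range(4)])
    r=minimize(f,p0,method='Nelder-Mead',options=dict(initial_simplex=sim,maxiter=160,xatol=2e-4,fatol=1e-4)); return r.x,r.fun
def colour(im,lo,hi,pt,r=18):
    m=cv2.inRange(cv2.cvtColor(im,cv2.COLOR_RGB2HSV),lo,hi)
    w=np.zeros_like(m); w[int(pt[1])-r:int(pt[1])+r,int(pt[0])-r:int(pt[0])+r]=1
    return ((m>0)&(w>0)).astype(np.float32)
YEL=((22,90,60),(36,255,255));BLU=((98,100,40),(125,255,255))
E
cat > m.py <<'E'
from h import *
im={c:bot.read_camera(c) for c in('top','side')}
def grip(col,t,s,yaw):
    ms={'top':colour(im['top'],*col,t),'side':colour(im['side'],*col,s)}
    X,_=tri(*[np.argwhere(ms[c]>0)[:,::-1].mean(0) for c in('top','side')])
    x,f=fit(GRIP,ms,[*X,yaw],[.004,.004,.004,.1]); return X,x,f
for n,a in dict(Y=(YEL,(402,193),(365,148),-.37),L=(BLU,(221,169),(235,231),-.1),Rt=(BLU,(280,174),(284,193),-.1)).items():
    X,x,f=grip(*a); print(n,X.round(4),x.round(4),round(f,3))
# whole dipper masks
for lab,pt in(('yellow_dipper_grip',((397,194),(363,183))),('rack',((249,165),(220,260)))):
    ms={}
    for c,p in zip(('top','side'),pt):
        r=bot.silhouettes(c,lab); r=[q for q in r if np.hypot(*(np.array(q['point'])-p))<15]
        if r: ms[c]=r[0]['pixels'].astype(np.float32)
    np.savez('ms_'+lab,**ms); print(lab,{c:int(m.sum()) for c,m in ms.items()})
    if lab[0]=='y': print('dip',fit(DIP,ms,[.51,-.32,.179,-.37],[.006,.006,.004,.1]))
    else:
        v=im['top'].copy(); v[:,:,0]=np.maximum(v[:,:,0],(ms['top']*255).astype(np.uint8)) if 'top' in ms else v[:,:,0]
cv2.imwrite('pics/rack1.png',cv2.resize(im['top'][130:210,150:350],(800,320),interpolation=1)[:,:,::-1])
E
python3 m.py
```

```text
Y [ 0.497  -0.2853  0.1788] [ 0.4975 -0.2841  0.1788 -0.3633] 0.259
L [0.5496 0.1425 0.2311] [ 0.5494  0.1423  0.2313 -0.0835] 0.346
Rt [0.5381 0.0044 0.2299] [ 0.5387  0.0048  0.2292 -0.1261] 0.392
yellow_dipper_grip {'top': 553, 'side': 904}
dip (array([ 0.49769766, -0.28412311,  0.1781492 , -0.49393165]), np.float64(0.23284998536109924))
rack {'top': 2079, 'side': 4432}
```

View pics/rack1.png

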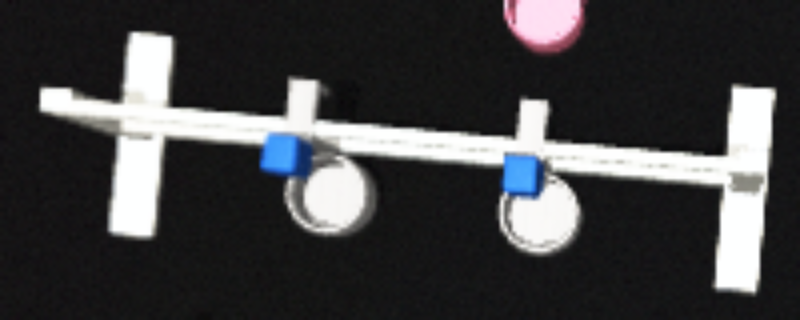

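```bash
python3 - <<'E'
from h import *
g=cv2.cvtColor(cv2.imread('pics/top0.png'),cv2.COLOR_BGR2GRAY).astype(float)
P=[]
for c in [*range(196,214),*range(238,274),*range(292,328)]:
    s=g[148:180,c]; i=np.argmax(s>110); r=148+i-1+(110-s[i-1])/(s[i]-s[i-1])
    P.append(onz('top',(c,r),.2)[:2])
P=np.array(P);k=np.polyfit(P[:,1],P[:,0],1);res=P[:,0]-np.polyval(k,P[:,1])
yaw=-np.arctan(k[0]); print('far edge',k,'yaw',yaw,np.degrees(yaw),'rms',res.std())
n=np.array([np.cos(yaw),np.sin(yaw)])
off=(P@n).mean()-.004; print('bar off',off)
L=np.array([.5496,.1424]);R=np.array([.5384,.0046])
for q in(L,R,(L+R)/2): print('dipper rack-x',q@n-off, 'along',q@[-n[1],n[0]])
print('mid',(L+R)/2,np.linalg.norm(L-R))
# yellow strap direction from top mask: white pixels near
im=cv2.cvtColor(cv2.imread('pics/top0.png'),cv2.COLOR_BGR2HSV)
m=(im[:,:,1]<60)&(im[:,:,2]>120);w=np.zeros_like(m);w[168:189,398:416]=1;q=np.argwhere(m&w)[:,::-1].astype(float)
Q=np.array([onz('top',p,.154)[:2] for p in q]);u=np.linalg.svd(Q-Q.mean(0))[2][0];print('strap yaw',np.arctan(u[1]/u[0]),len(q),Q.mean(0),'from grip',np.arctan2(*(Q.mean(0)-[.4975,-.2845])[::-1]))
E
```

```text
far edge [0.08937164 0.56315024] yaw -0.08913483159663863 -5.10704965809673 rms 0.000350678580845716
bar off 0.5569146040356292
dipper rack-x -0.02217244917055583 along 0.1907583492543848
dipper rack-x -0.021061464749327685 along 0.05250840996464846
dipper rack-x -0.021616956959941702 along 0.12163337960951663
mid [0.544  0.0735] 0.1382544031848534
strap yaw -0.47934738866782506 92 [ 0.52626677 -0.29781396] from grip -0.4334673155597906
```

>>> play_rows:
  motion: "1 0.02 -0.007 0 -3; 1 0.06 -0.02 -0.005 -8; 1 0.11 -0.037 -0.01 -14; 1 0.16 -0.054 -0.015 -20; 1 0.21 -0.071 -0.02 -26; 1 0.26 -0.088 -0.02 -32; 1 0.30 -0.101 -0.02 -37; 1 0.33 -0.111 -0.02 -40; 1 0.3416 -0.115 -0.02 -40.5; 1 0.3416 -0.115 -0.02 -40.5; 1 0.3416 -0.115 -0.02 -40.5"
  force: 40

```text
clock: 2.08
position: [0.4967, -0.2849, 0.2703]
tcp_rot: [0.0, 0.848, 0.531, -0.0]
force: [0.1, 0.3, 1.2]
width: 0.0851
grasp_force: 0.0
```

```bash
python3 - <<'E'
from h import *
s=bot.state();q=s['tcp_rot'];print(s['clock'],s['position'],q,'xhead',np.degrees(2*np.arctan2(q[2],q[1])))
a=snap('top','t2');b=snap('side','s2')
cv2.imwrite('pics/c2.png',np.hstack([cv2.resize(a[130:260,330:460],(400,400)),cv2.resize(b[70:230,280:440],(400,400))])[:,:,::-1])
E
```

```text
2.075 [ 0.49668155 -0.28488277  0.270321  ] [ 4.36420173e-05  8.47570658e-01  5.30682403e-01 -4.04971130e-04] xhead 64.10315329359415
```

View pics/c2.png

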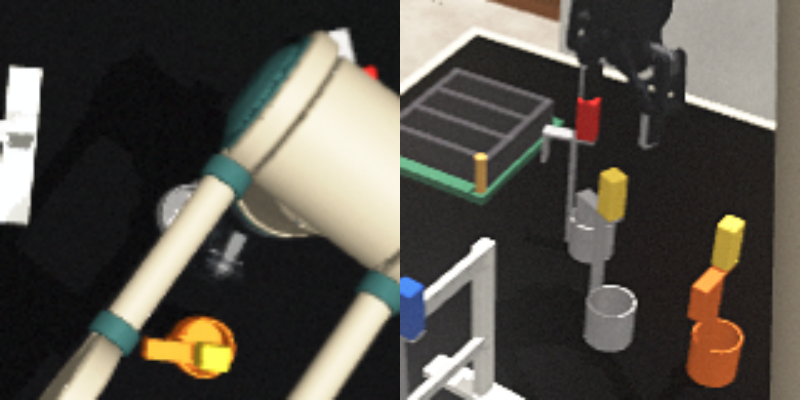

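>>> play_rows:
  motion: "1 0 0 0.015 0; 1 0 0 0.04 0; 1 0 0 0.065 0; 1 0 0 0.08 0; 1 0 0 0.087 0; 1 0 0 0.087 0; -0.4 0 0 0.087 0; -0.6 0 0 0.087 0; -0.7 0 0 0.087 0; -1 0 0 0.087 0; -1 0 0 0.087 0; -1 0 0 0.087 0; -1 0 0 0.087 0; -1 0 0 0.087 0"
  force: 40

```text
clock: 3.92
position: [0.4976, -0.2845, 0.1837]
tcp_rot: [0.0, 0.847, 0.531, 0.0]
force: [-0.7, -0.9, 5.8]
width: 0.0216
grasp_force: 40.1
```

>>> play_rows:
  motion: "-1 0 0 -0.005 0; -1 0 0 -0.02 0; -1 0 0 -0.05 0; -1 0 0 -0.09 0; -1 0 0 -0.13 0; -1 0 0 -0.17 0; -1 0 0 -0.21 0; -1 0 0 -0.245 0; -1 0 0 -0.27 0; -1 0 0 -0.28 0; -1 0 0 -0.285 0; -1 0 0 -0.285 0"

```text
clock: 5.42
position: [0.4973, -0.2843, 0.4676]
tcp_rot: [-0.001, 0.847, 0.531, -0.0]
force: [0.3, 0.1, -1.2]
width: 0.0215
grasp_force: 39.6
```

>>> play_rows:
  motion: "-1 0.01 -0.004 0 -1; -1 0.03 -0.0105 0 -2; -1 0.06 -0.021 0 -4; -1 0.095 -0.033 0 -6; -1 0.13 -0.045 0 -8; -1 0.165 -0.0575 0 -10; -1 0.2 -0.07 0 -12; -1 0.235 -0.082 0 -14; -1 0.27 -0.094 0 -16; -1 0.3 -0.1045 0 -18; -1 0.32 -0.1115 0 -19.5; -1 0.333 -0.116 0 -20.4; -1 0.3408 -0.1188 0 -20.8; -1 0.3408 -0.1188 0 -20.8; -1 0.3408 -0.1188 0 -20.8"

```text
clock: 7.3
position: [0.5391, 0.0736, 0.4683]
tcp_rot: [0.0, 0.738, 0.675, -0.0]
force: [-0.5, -0.6, -1.8]
width: 0.0217
grasp_force: 39.5
```

```bash
python3 - <<'E'
from h import *
s=bot.state();q=s['tcp_rot'];print(s['clock'],s['position'],q,'xhead',np.degrees(2*np.arctan2(q[2],q[1])),s['width'],s['grasp_force'],s['force'])
a=snap('top','t3');b=snap('side','s3')
print([(r['point'],r['score']) for r in bot.recognise('side','yellow_dipper_grip')])
cv2.imwrite('pics/c3.png',np.hstack([cv2.resize(a[100:250,150:350],(400,300)),cv2.resize(b[40:340,150:350],(400,600))[:300*2:2]])[:,:,::-1]) if 0 else cv2.imwrite('pics/c3.png',cv2.resize(b[0:320,120:400],(525,600))[:,:,::-1])
E
```

```text
7.3 [0.53905768 0.07357294 0.46828029] [ 1.75115826e-04  7.37875096e-01  6.74937229e-01 -2.21802800e-04] xhead 84.89855587815414 0.021670555684002918 39.51417088508606 [-0.48428241 -0.64032885 -1.75560843]
[([407.8, 197.3], 0.93), ([256.2, 168.8], 0.77)]
```

View pics/c3.png

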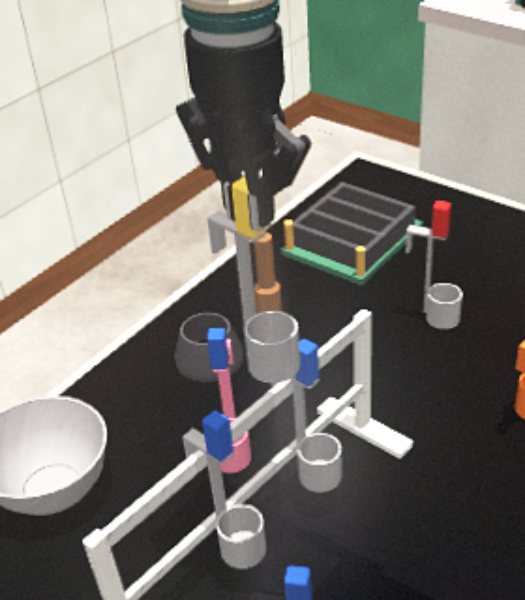

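```bash
python3 - <<'E'
from h import *
b=cv2.imread('pics/s3.png')[:,:,::-1].copy()
p=[.5391,.0736,.4638,np.radians(-5.1)]
for P,col in((DIP,(255,0,0)),):
    for q in P:
        h=np.float32(proj('side',(q@np.array([[np.cos(p[3]),-np.sin(p[3]),0],[np.sin(p[3]),np.cos(p[3]),0],[0,0,1]]).T)+p[:3]))
        cv2.polylines(b,[np.int32(np.round(cv2.convexHull(h)*8))],True,col,1,cv2.LINE_8,3)
cv2.imwrite('pics/c4.png',cv2.resize(b[80:220,210:310],(428,600),interpolation=cv2.INTER_NEAREST)[:,:,::-1])
E
```

```text
(no output)
```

View pics/c4.png

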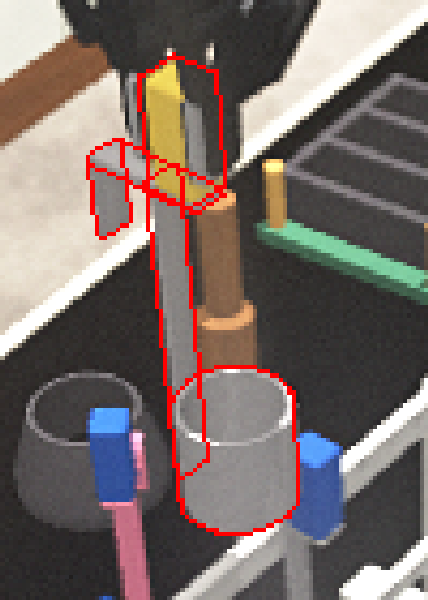

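>>> play_rows:
  motion: "-1 0 0 0.01 0; -1 0 0 0.03 0; -1 0 0 0.055 0; -1 0 0 0.08 0; -1 0 0 0.105 0; -1 0 0 0.13 0; -1 0 0 0.155 0; -1 0 0 0.175 0; -1 0 0 0.195 0; -1 0 0 0.21 0; -1 0 0 0.22 0; -1 0 0 0.225 0; -1 0 0 0.225 0; -1 0 0 0.225 0"

```text
clock: 9.2
position: [0.5396, 0.0742, 0.2439]
tcp_rot: [0.0, 0.738, 0.675, 0.0]
force: [-0.2, 0.1, -1.8]
width: 0.0218
grasp_force: 39.5
```

```bash
python3 - <<'E'
from h import *
s=bot.state();print(s['clock'],s['position'],s['force'],s['moment'])
b=snap('side','s5')
cv2.imwrite('pics/c5.png',cv2.resize(b[130:310,180:320],(466,600),interpolation=2)[:,:,::-1])
E
```

```text
9.2 [0.53955706 0.07416876 0.24390726] [-0.21082088  0.12377141 -1.82804606] [ 0.01330024 -0.00134446  0.01770456]
```

View pics/c5.png

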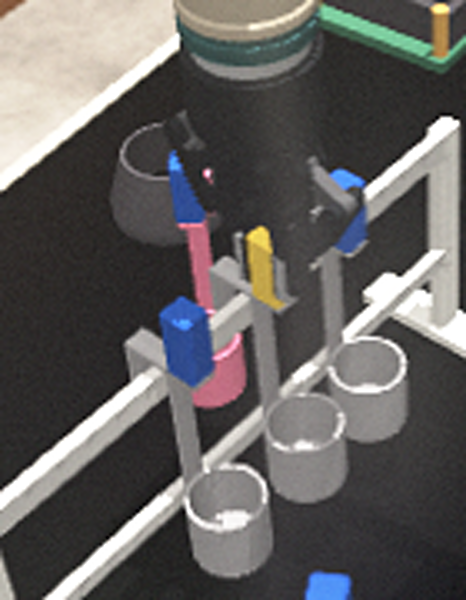

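>>> play_rows:
  motion: "-1 0 0 0.002 0; -1 0 0.001 0.004 0; -1 0 0.002 0.006 0; -1 0 0.003 0.008 0; -1 0 0.003 0.009 0; -1 0 0.003 0.009 0; -1 0 0.003 0.009 0"

```text
clock: 10.12
position: [0.5421, 0.0739, 0.2343]
tcp_rot: [0.0, 0.738, 0.675, 0.0]
force: [0.4, -0.0, -1.8]
width: 0.0213
grasp_force: 39.6
```

>>> play_rows:
  motion: "-1 0 0 0.0005 0; -1 0 0 0.001 0; -1 0 0 0.0015 0; -1 0 0 0.0015 0; -1 0 0 0.0015 0"

```text
clock: 10.75
position: [0.5421, 0.0739, 0.2337]
tcp_rot: [0.0, 0.738, 0.675, 0.0]
force: [-2.2, -0.3, 6.0]
width: 0.0216
grasp_force: 40.5
```

>>> play_rows:
  motion: "-1 0 0 -0.0005 0; -1 0 0 -0.0005 0; -0.45 0 0 -0.0005 0; -0.35 0 0 -0.0005 0; -0.2 0 0 -0.0005 0; 0 0 0 -0.0005 0; 0 0 0 -0.0005 0; 0 0 0 -0.0005 0; 0 0 0 -0.0005 0"
  force: 20

```text
clock: 11.88
position: [0.5421, 0.0739, 0.2333]
tcp_rot: [0.0, 0.738, 0.675, -0.0]
force: [-0.4, 0.4, -0.5]
width: 0.0429
grasp_force: 0.0
```

```bash
python3 - <<'E'
from h import *
s=bot.state();print(s['clock'],s['position'],s['force'],s['width'],s['grasp_force'])
b=snap('side','s6')
cv2.imwrite('pics/c6.png',cv2.resize(b[130:310,180:320],(466,600),interpolation=2)[:,:,::-1])
E
```

```text
11.875 [0.54212343 0.07388507 0.2333055 ] [-0.39608606  0.3660499  -0.5193125 ] 0.042884161903981956 0.0
```

View pics/c6.png

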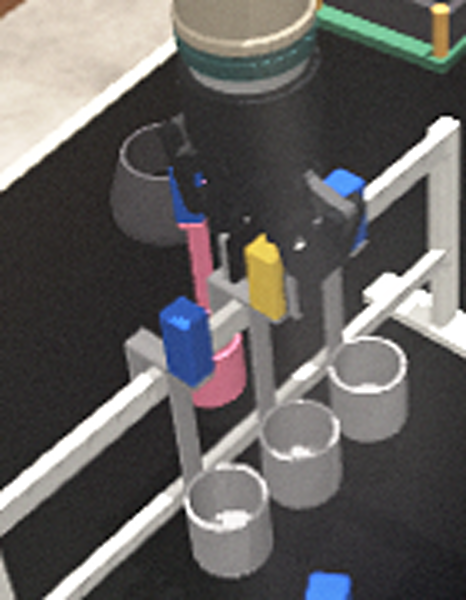

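>>> play_rows:
  motion: "0.1 0 0 -0.004 0; 0.2 0 0 -0.015 0; 0.2 0 0 -0.035 0; 0.2 0 0 -0.06 0; 0.2 0 0 -0.09 0; 0.2 0 0 -0.12 0; 0.2 0 0 -0.15 0; 0.2 0 0 -0.17 0; 0.2 0 0 -0.18 0; 0.2 0 0 -0.18 0; 0.2 0 0 -0.18 0; 0.2 0 0 -0.18 0; 0.2 0 0 -0.18 0"

```text
clock: 13.55
position: [0.542, 0.0739, 0.4127]
tcp_rot: [-0.0, 0.738, 0.675, -0.0]
force: [0.1, -0.5, 0.0]
width: 0.0512
grasp_force: 0.0
```

```bash
python3 - <<'E'
from h import *
s=bot.state();print(s['clock'],s['position'],s['force'],s['width'])
b=snap('side','s7')
for n,col,p in(('L',BLU,(235,231)),('R',BLU,(284,193)),('Y',YEL,(259,214))):
    f=lambda im:np.argwhere(colour(im,*col,p)>0)[:,::-1].mean(0).round(2)
    print(n,f(cv2.imread('pics/side0.png')[:,:,::-1].copy()),f(b),f(bot.read_camera('side')))
cv2.imwrite('pics/c7.png',cv2.resize(b[130:310,180:320],(466,600),interpolation=2)[:,:,::-1])
E
```

```text
13.55 [0.54195982 0.07390757 0.4126751 ] [ 0.14964524 -0.53617254  0.02492518] 0.05115321923761707
L [235.49 231.49] [235.51 231.68] [235.55 231.7 ]
R [282.81 192.41] [282.73 192.44] [282.72 192.43]
Y [nan nan] [260.6  212.14] [260.63 212.19]<stdin>:5: RuntimeWarning: Mean of empty slice.
  ret = um.true_divide(
```

View pics/c7.png

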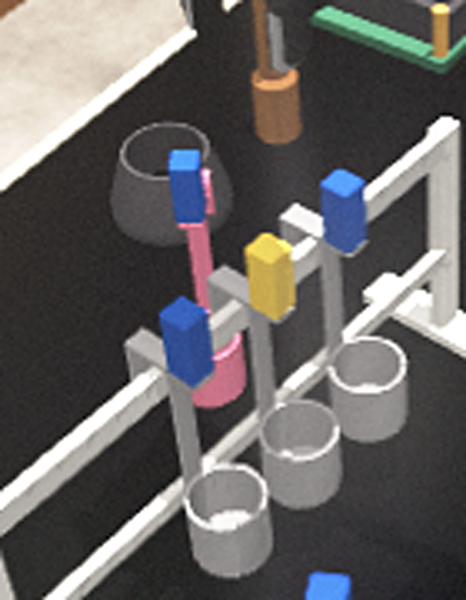

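The yellow-grip dipper hangs upright and still between the blue ones, at crop (270,275). Neither neighbour has moved.

```bash
python3 -c "
from cell import bot
print(bot.sign_off())"
```

```text
the job is handed in; nothing more can be done
None
```

The yellow-grip dipper hangs upright and still on the upper bar between the two blue-grip dippers, with its cup on the same side as theirs. Neither neighbour shifted in the side-camera check, and the job was handed in at about 14 s on the robot's clock.

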